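# Load the battery charging bay, hang its guard door and start it

## Task

Charge the batteries: first set every battery pack that lies on the bench upright into a pocket of the charging bay, then lift the door out of its stand, lower it fully home onto the bay's two hinge pins and swing it fully shut. After that take the stylus, press the recessed button of the starter box down with its tip, keep it down for about half a second, and stand the stylus back in its holder; leave the other things on the bench where they are.

Things in the scene. Friction and masses are not known exactly. Their poses are not given: they have to be found in the camera images.
- bay: fixed grey steel charging bay, 210 mm wide (y), 114 mm deep, back and side walls 118 mm high, open on top and in front (-x); side walls end at x -67 and stop the door. Origin: centre of underside. Inside, three pockets 64 mm wide (y), 104 mm long (x), centres at x 0, y -68, 0, 68, floor z 6 mm (a seated pack's origin lies there), their low walls 32 mm high. Hinge pins at x -75, y -115
- pin_lo (a point): foot of the lower of two upright steel hinge pins, one above the other on one axis at the bay's front -y corner; 22 mm above the bench, on a round bracket of 20 mm diameter; the pin is 10 mm thick and stands 18 mm high with a round tip, pointing up
- pin_hi (a point): foot of the upper hinge pin, 92 mm above the lower one and alike; its bracket is 14 mm thick and is joined to the shield on the +x side
- stand: fixed wooden stand, 80 x 190 mm, 45 mm high, in which the door stands upright in 14 mm wide slots 35 mm deep (their floor is 10 mm above the bench); origin: centre of the underside; y along the slots
- door: loose grey lift-off door, about 0.45 kg: panel 205 mm wide (y), 130 high (z), 10 thick (x). Origin: middle of its lower edge; z up. Two steel knuckles beside its -y edge (y -117.5). On top in the middle a black lifting tab 50 mm long (y), 14 thick (x), from z 130 to 175. Hung, its lower edge is 10 mm above the bench; it swings freely and sags up to 2 degrees; shut when parallel to the bay's y
- door_knuckle_lo (a point): lower mouth, on the axis, of the lower knuckle (tube 20 mm outside, 13 mm bore, 18 mm long), 12 mm above the door's lower edge; lies at pin_lo when hung
- door_knuckle_hi (a point): the same for the upper knuckle, 92 mm higher; lies at pin_hi when hung
- door_edge (a point): middle of the door's free (+y) edge, 65 mm above its lower edge; at x -75, y 105 mm in the bay's frame when shut
- pack0: loose battery pack (two or three are on the bench, all alike; None if absent), about 0.45 kg: black body 94 mm long (x), 56 mm wide (y), 60 mm high, with a narrower grey neck on top 66 mm long, 34 mm wide and 38 mm high (98 mm in all). Origin: centre of the underside; z up. Fits any pocket, its length along the bay's x, either way round
- pack1: loose battery pack (two or three are on the bench, all alike; None if absent), about 0.45 kg: black body 94 mm long (x), 56 mm wide (y), 60 mm high, with a narrower grey neck on top 66 mm long, 34 mm wide and 38 mm high (98 mm in all). Origin: centre of the underside; z up. Fits any pocket, its length along the bay's x, either way round
- pack2: loose battery pack (two or three are on the bench, all alike; None if absent), about 0.45 kg: black body 94 mm long (x), 56 mm wide (y), 60 mm high, with a narrower grey neck on top 66 mm long, 34 mm wide and 38 mm high (98 mm in all). Origin: centre of the underside; z up. Fits any pocket, its length along the bay's x, either way round
- starter: fixed grey starter box, 80 x 80 x 50 mm high, with a round recess of 22 mm diameter in the middle of its top, going down to the button; origin: centre of the underside, straight below the recess
- button_top (a point): top centre of the spring button (17 mm diameter) in the recess, 19 mm below the mouth when not pressed; moves with the button
- start_button (a joint): travel of the button, 0 not pressed to 0.005 m fully down; springs back; 1.5 N starts it and 5 N puts it fully down
- stylus: loose pushing tool, 0.1 kg, standing upright in its holder: steel rod of 10 mm diameter and 60 mm length with a round tip, above it a round wooden handle of 22 mm diameter and 90 mm length (150 mm in all). Origin: its tip; z runs from the tip to the handle
- holder: fixed wooden block, 60 x 60 x 70 mm high, with an upright round hole of 14 mm diameter, 65 mm deep, in its top; the stylus's handle rests on the block's top, its tip then 10 mm above the bench; origin: centre of the underside, straight below the hole
- spray_can: bystander, to be left where it is: spray can, 66 mm diameter, 190 mm high
- screw_jar: bystander, to be left where it is: glass jar with lid, 70 mm diameter, 90 mm high
- tape_roll: bystander, to be left where it is: roll of tape lying flat, 100 mm diameter, 40 mm high
- screwdriver: bystander, to be left where it is: screwdriver, 200 mm
- hammer: bystander, to be left where it is: hammer, 280 mm
- mug: bystander, to be left where it is: mug, 80 mm diameter, 95 mm high
- fuse_carton: bystander, to be left where it is: small carton, 70 x 110 x 50 mm
- wrench: bystander, to be left where it is: wrench, 200 mm
Things that resemble listed ones, but are neither listed nor needed, are in the scene too. What is shaped like the pack0 but purple or red is not meant.

How it is judged (in metres and radians):
On the way, in this order (a step that is already met when the one before it is completed fails the run):
1. every battery pack on the bench is seated in a pocket (z of each of pack0, pack1, pack2 in the frame of bay below 0.014 m and x of pack0 in the frame of bay between -0.014 and 0.014 m and y of pack0 in the frame of bay between -0.08 and 0.08 m and angle between each of pack0, pack1, pack2's own z axis and vertical below 0.1 rad and x of pack1 in the frame of bay between -0.014 and 0.014 m and y of pack1 in the frame of bay between -0.08 and 0.08 m and x of pack2 in the frame of bay between -0.014 and 0.014 m and y of pack2 in the frame of bay between -0.08 and 0.08 m), for 0.2 s.
2. the door hangs on both pins and is shut (distance between door_knuckle_lo and pin_lo below 0.006 m and distance between door_knuckle_hi and pin_hi below 0.006 m and x of door_edge in the frame of bay above -0.095 m and y of door_edge in the frame of bay above 0.085 m and angle between door's own z axis and vertical below 0.08 rad), for 0.2 s.
3. the button is pressed with the stylus's tip while the door is shut (all of step 2 and value of joint start_button above 0.003 m and distance between stylus and button_top below 0.012 m), for 0.3 s.
At the end, for the whole second after the job is handed in: Packs in pockets (origin within 14 mm of the bay's centre line and underside, tilt under 0.1 rad); knuckles within 6 mm of their pins' feet, door's free edge within 20 mm of shut, tilt under 0.08; stylus down in its holder within 8 mm, tilt under 0.12; button up; all at rest (all of step 1 and all of step 2 and horizontal distance between stylus and holder below 0.008 m and z of stylus in the frame of holder below 0.018 m and angle between stylus's own z axis and vertical below 0.12 rad and value of joint start_button below 0.001 m and linear speed of each of door, stylus, pack0, pack1, pack2 below 0.02 m/s); the robot touches nothing.
It fails at once if a bystander is moved more than 50 mm (distance of any of spray_can, screw_jar, tape_roll, screwdriver, hammer, mug, fuse_carton, wrench from where it was at the start of the episode above 0.05 m).
Of pack0, pack1, pack2 only 2 to 3 are there at a start; the rules pass over those that are not, and their reading is None.
At some moment in a run one of pack0, pack1, pack2 may be knocked a few centimetres aside while the robot is not near it.
It also fails if it takes over 192 s, if anything falls off the work surface, if the arm or the gripper's body presses on something with over 40 N, if the wrist force passes 120 N, or if a joint passes its speed limit or range.

## Robot

A 6-joint arm with a two-finger parallel gripper is mounted at the origin on the work surface. World frame = base frame: x ahead of the robot, y to its left, z up, the work surface at z = 0. Lengths are in m, angles in degrees, forces in N, time in s.
With the tool pointing down it reaches from about 0.325 to 0.85 m from the base axis. Payload 15.5 kg.
Tool frame: the origin (TCP) lies midway between the tips of the shut fingers; the grasp point (between the pads) lies 19 mm behind it; y points along the fingers, x is the direction in which the jaws open and shut, and the axes are right-handed (so a half turn about y gives the same grasp; the last joint's range is limited). The gripper opens to 91 mm and grips with 3 to 60 N. Pads are 32 mm wide; open, the fingers measure 118 mm over their backs; the gripper's body (76 mm by 178 mm) begins 60 mm behind the grasp point.
Start: joints at [63.971, 28.281, 77.091, -0, 74.628, -5.472], TCP at [0.219, 0.585, 0.214] pointing down, gripper open.
Joint ranges: [-166.48, 166.48], [-47.26, 123.95], [12.59, 153.08], [-70.14, 250.14], [6.76, 159.57], [-176.63, 176.63]. Speed limits (degrees/s): [108.29, 108.29, 147.25, 172.46, 172.46, 172.46].

## Interface

Orientations are given as a 3x3 rotation matrix whose columns are the frame's x, y, z axes.
In Python, from bench import ctrl gives the robot as it stands. The module is installed in compiled form; this text tells all that it offers. Calls block until the motion is done:
- ctrl.goto(position, orientation): joint-space move of the TCP to a pose.
- ctrl.move_l(position, vel=0.15, ori=None, contact_N=None): straight line of the TCP; ori=None keeps the orientation; vel is the mean speed in m/s. With contact_N (N) it stops when the force on the tool has changed by that much, and returns True; else False.
- ctrl.movej(angles): joint-space move.
- ctrl.command_gripper(opening): opening from 0.0 (shut) to 1.0 (fully open); the grip force is fixed at half the most; returns when the fingers have stopped.
- ctrl.sleep(seconds).
- ctrl.ik(position, orientation): joint angles nearest the present ones, or None.
- ctrl.read_camera(name): name is "side" or "top"; returns the picture (480x640x3 uint8, blue, green, red); there is no depth.
- ctrl.camera_params(name): a dict with "fx", "fy", "cx", "cy" (pixels), "pose" (4x4, takes a point from camera to world coordinates). Camera axes: x right, y up, looking along -z (the intrinsics and any distortion apply to the point x, -y, -z); pixel columns grow to the right and rows downward; lengths in m; the calibration is good to about 2 mm. A picture is of the moment at which its call begins. camera_params takes no time and is no camera call.
A pose or a line that the arm cannot do raises ctrl.MotionError and nothing moves.
- ctrl.sign_off(): hands the job in, once; it reports no verdict.
Readings, each from a call of its own:
- ctrl.current_t(): time.
- ctrl.current_q(): joint angles.
- ctrl.current_dq(): joint speeds.
- ctrl.current_effort(): joint torques, N m.
- ctrl.current_tool_pos(): TCP position.
- ctrl.current_eef_rot(): TCP orientation.
- ctrl.current_contact_force(): force on the tool from outside, world axes, zero at the start.
- ctrl.current_wrist_torque(): the same for the moment, N m.
- ctrl.current_grip_width(): opening from 0.0 (shut) to 1.0 (fully open).
Only numpy, scipy, OpenCV 4.12 (cv2) and the standard library are available. Lean on these libraries where they do the work, as an engineer would, in place of code of your own. Each camera call takes 0.05 s, during which the arm holds its last target. There are 200 camera calls.

## Working session

There is one attempt and no reset: what is moved stays moved. The work goes in short steps, each a Python script; the robot and the scene stay as the last script left them, time stands still between calls to the robot, and variables do not carry over. Pictures are saved under pics/ and viewed, about 12 in all and at most 16, crops included, and the job is handed in when it is done.

```bash
mkdir -p pics; python3 - <<'E'
from bench import ctrl
import cv2,numpy as np
np.set_printoptions(precision=4,suppress=True)
for n in("top","side"):
    im=ctrl.read_camera(n); cv2.imwrite(f"pics/{n}0.png",im); cv2.imwrite(f"pics/{n}0b.png",cv2.resize(im,(800,600),interpolation=cv2.INTER_CUBIC)); print(n,ctrl.camera_params(n))
print(ctrl.current_eef_rot(),ctrl.current_t())
E
```

```text
top {'fx': 519.8029951101312, 'fy': 519.8029951101312, 'cx': 318.9523073654658, 'cy': 237.4999025171494, 'pose': array([[ 0.0208,  0.9857, -0.1671,  0.2617],
       [-0.9996,  0.0176, -0.0208, -0.0399],
       [-0.0175,  0.1675,  0.9857,  1.6141],
       [ 0.    ,  0.    ,  0.    ,  1.    ]])}
side {'fx': 562.0067189699649, 'fy': 562.0067189699649, 'cx': 325.702862406082, 'cy': 245.12580166562051, 'pose': array([[ 0.6974,  0.5537, -0.455 , -0.1833],
       [-0.7165,  0.5244, -0.46  , -0.7475],
       [-0.0161,  0.6468,  0.7625,  1.2653],
       [ 0.    ,  0.    ,  0.    ,  1.    ]])}
[[ 0.3512 -0.0005 -0.9363]
 [ 0.9363 -0.0009  0.3512]
 [-0.001  -1.      0.0001]] 0.1
```

View pics/top0b.png

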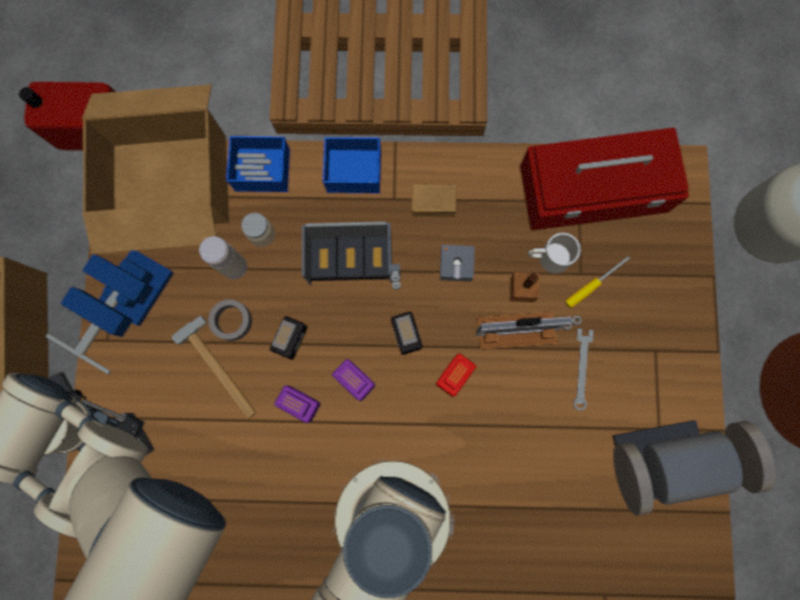

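View pics/side0b.png

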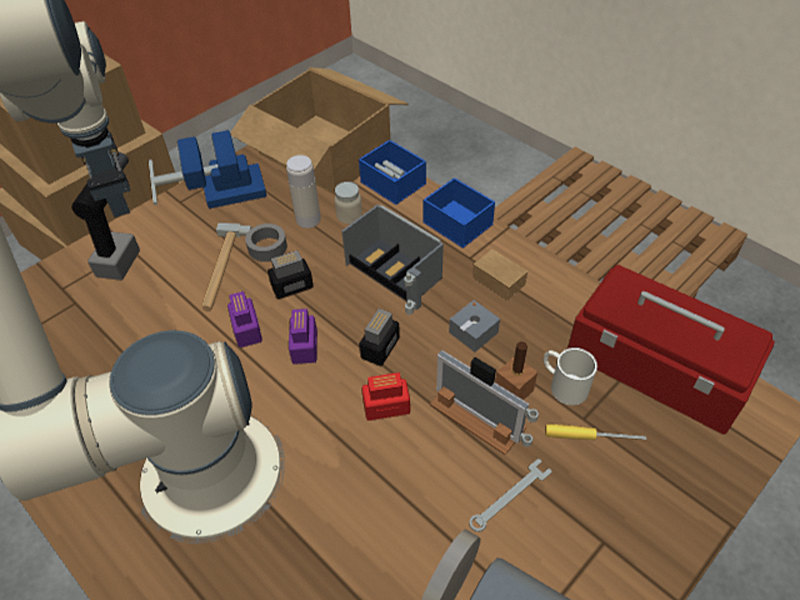

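```bash
cat > h.py <<'E'
import cv2,numpy as np
from bench import ctrl
np.set_printoptions(precision=4,suppress=True)
def ray(n,u,v):
    p=ctrl.camera_params(n);T=p["pose"]
    d=np.array([(u-p["cx"])/p["fx"],-(v-p["cy"])/p["fy"],-1]);return T[:3,3],T[:3,:3]@d
def at(n,u,v,z):
    o,d=ray(n,u,v);return o+d*(z-o[2])/d[2]
def proj(n,P):
    p=ctrl.camera_params(n);T=p["pose"];q=(np.atleast_2d(P)-T[:3,3])@T[:3,:3]
    return np.c_[p["cx"]-p["fx"]*q[:,0]/q[:,2],p["cy"]+p["fy"]*q[:,1]/q[:,2]]
def tri(a,b):
    A=[];B=[]
    for n,(u,v) in(("top",a),("side",b)):
        o,d=ray(n,u,v);d/=np.linalg.norm(d);M=np.eye(3)-np.outer(d,d);A.append(M);B.append(M@o)
    return np.linalg.lstsq(np.vstack(A),np.hstack(B),rcond=None)[0]
def crop(n,im,u0,v0,s,name,w=800,h=600):
    """s-fold enlargement with source-pixel ticks every 10 px"""
    c=im[v0:v0+int(h/s),u0:u0+int(w/s)];c=cv2.resize(c,None,fx=s,fy=s,interpolation=cv2.INTER_CUBIC)
    for u in range(-(-u0//10)*10,u0+int(w/s),10):
        x=int((u-u0)*s);cv2.line(c,(x,0),(x,10 if u%50 else 22),(0,255,255),1)
        if u%50==0:cv2.putText(c,str(u),(x+2,22),0,.45,(0,255,255),1)
    for v in range(-(-v0//10)*10,v0+int(h/s),10):
        y=int((v-v0)*s);cv2.line(c,(0,y),(10 if v%50 else 22,y),(0,255,255),1)
        if v%50==0:cv2.putText(c,str(v),(2,y-2),0,.45,(0,255,255),1)
    cv2.imwrite(f"pics/{name}.png",c)
def R(yaw):
    """tool down (tool y = -z), jaw axis (tool x) at yaw degrees in the world"""
    c,s=np.cos(np.radians(yaw)),np.sin(np.radians(yaw))
    return np.array([[c,0,-s],[s,0,c],[0,-1,0]]) if 1 else None
E
python3 - <<'E'
from h import *
t=cv2.imread("pics/top0.png");s=cv2.imread("pics/side0.png")
crop("top",t,205,165,2.9,"ct1",800,440)
crop("side",s,210,150,3.2,"cs1")
print(np.linalg.det(R(30)),R(69.4))
E
```

```text
1.0 [[ 0.3518  0.     -0.9361]
 [ 0.9361  0.      0.3518]
 [ 0.     -1.      0.    ]]
```

View pics/ct1.png

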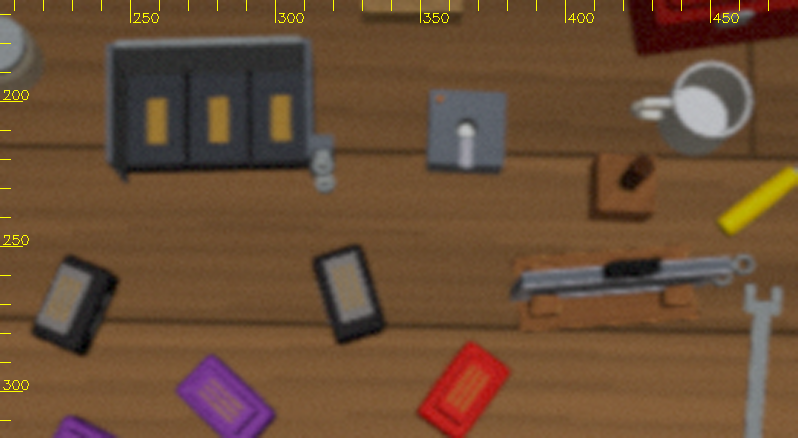

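View pics/cs1.png

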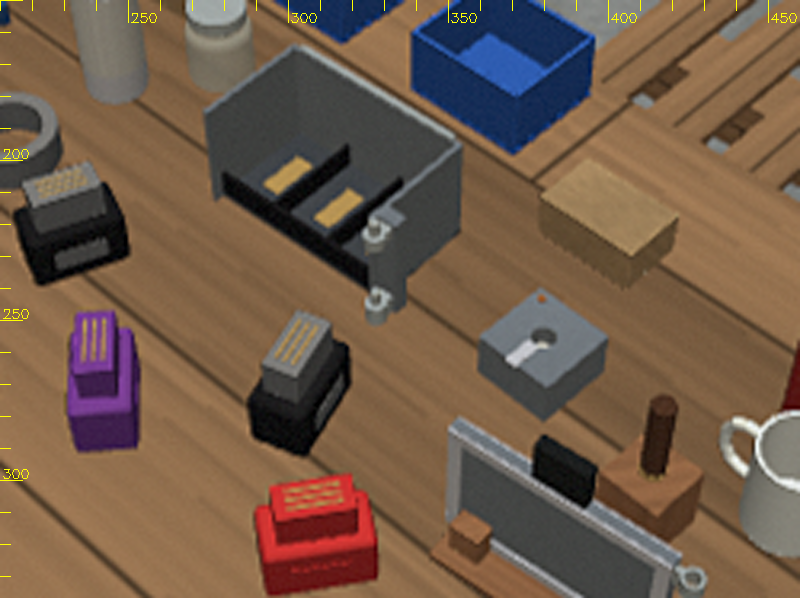

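```bash
cat > fit.py <<'E'
from h import *
from scipy.optimize import least_squares
T=lambda x,y:("top",205+x/2.9,165+y/2.9)
S=lambda x,y:("side",210+x/3.2,150+y/3.2)
def fit(pts,x0,z=0):
    """pts: list of (local xyz mm, (cam,u,v)); fits x,y,yaw"""
    def f(p):
        c,s=np.cos(p[2]),np.sin(p[2]);Rm=np.array([[c,-s,0],[s,c,0],[0,0,1]]);r=[]
        for L,(n,u,v) in pts: r.append(proj(n,Rm@(np.array(L)/1e3)+[p[0],p[1],z])[0]-[u,v])
        return np.ravel(r)
    o=least_squares(f,x0,loss="soft_l1");return o.x[:2],np.degrees(o.x[2]),f(o.x).reshape(-1,2).round(1)
E
python3 - <<'E'
from fit import *
def show(n,r): print(n,r[0],round(r[1],1),"res",r[2].tolist())
show("bay",fit([((57,105,118),S(297,45)),((57,-105,118),S(461,148)),((-67,105,118),S(205,110)),((57,105,118),T(108,42)),((57,-105,118),T(310,38)),((-75,-115,132),S(376,222)),((-75,-115,132),T(322,168)),((-75,-115,40),T(324,183)),((-75,-115,40),S(378,293))],[.6,0,0]))
for n,q in(("A",[(20,183),(92,162),(104,188),(33,210)]),("B",[(302,311),(333,319),(299,373),(264,362)])):
    c=np.array([at(*S(*p),.098) for p in q]);e=c-np.roll(c,-1,0)
    print(n,c.mean(0),np.linalg.norm(e,axis=1),np.degrees(np.arctan2(e[:,1],e[:,0])))
for n,q in(("A",[(66,257),(92,268),(65,336),(38,326)]),("B",[(327,255),(356,248),(375,308),(345,318)])):
    c=np.array([at(*T(*p),.098) for p in q]);e=c-np.roll(c,-1,0)
    print(n,c.mean(0),np.linalg.norm(e,axis=1),np.degrees(np.arctan2(e[:,1],e[:,0])))
show("door",fit([((5,102.5,130),S(455,418)),((5,-102.5,130),S(680,552)),((0,-117.5,122),S(692,578)),((7,25,175),S(546,436)),((7,-25,175),S(597,468)),((0,-117.5,122),T(742,263)),((0,0,175),T(633,268)),((0,102.5,130),T(520,270))],[.5,-.2,.1],.01))
show("starter",fit([((0,0,50),S(545,336)),((40,40,50),S(541,290)),((40,-40,50),S(607,341)),((-40,40,50),S(478,340)),((-40,-40,50),S(546,388)),((40,40,50),T(430,91)),((40,-40,50),T(505,93)),((-40,-40,50),T(501,165)),((-40,40,50),T(428,163))],[.5,-.2,0]))
for z,s,t in((.16,S(663,402),T(645,163)),(.07,S(652,474),T(630,182))):print("stylus",at(*s,z),at(*t,z))
E
```

```text
bay [0.6326 0.1169] 1.6 res [[-0.2, -0.3], [0.7, -0.2], [-0.7, 0.4], [0.3, 0.1], [1.0, 0.6], [-1.2, -0.0], [0.3, -1.7], [0.3, -0.9], [-1.3, -0.4]]
A [0.4227 0.2575 0.098 ] [0.0679 0.0362 0.0666 0.0374] [ 156.522    67.35    -22.4409 -110.5643]
B [ 0.4439 -0.0283  0.098 ] [0.028  0.0638 0.0317 0.0627] [ 115.0471   18.8991  -67.9414 -164.5827]
A [0.4252 0.259  0.098 ] [0.0291 0.0737 0.0295 0.0751] [  68.2828  -19.0542 -108.9454  160.6717]
B [ 0.4453 -0.03    0.098 ] [0.0303 0.0641 0.0319 0.0667] [ 104.7518   18.4381  -70.4306 -162.9863]
door [ 0.4561 -0.2998] 5.4 res [[0.2, -0.2], [-0.1, 1.4], [0.0, -0.1], [-1.3, -1.5], [0.3, -0.9], [0.3, 0.1], [0.3, -1.0], [0.4, 3.1]]
starter [ 0.6181 -0.1499] -1.6 res [[-0.7, 0.5], [-0.4, -0.5], [0.3, -1.0], [-0.1, -0.7], [-0.0, 0.4], [0.2, -0.5], [0.3, -0.1], [0.9, 0.5], [-0.1, 0.0]]
stylus [ 0.5606 -0.3125  0.16  ] [ 0.5607 -0.3166  0.16  ]
stylus [ 0.5577 -0.3158  0.07  ] [ 0.5588 -0.3179  0.07  ]
```

Two black packs are on the bench: A at top-crop (75,305) and B at (350,293). The purple and red look-alikes are not meant. A third pack could be hidden behind the arm, so I'll fetch B first and look at the rest of the bench from there.

```bash
python3 - <<'E'
from h import *
B=np.array([.4446,-.029])
ctrl.goto([*B,.2],R(18))
im=ctrl.read_camera("side");t=ctrl.read_camera("top")
cv2.imwrite("pics/s1.png",im);cv2.imwrite("pics/t1.png",t)
cv2.imwrite("pics/both1.png",np.vstack([cv2.resize(im,(533,400))[:300],cv2.resize(t,(533,400))[100:]]))
print(ctrl.current_t(),ctrl.current_q())
E
```

```text
2.5333 [-11.3537  14.9253 102.2834   0.0028  62.7903 -29.4148]
```

View pics/both1.png

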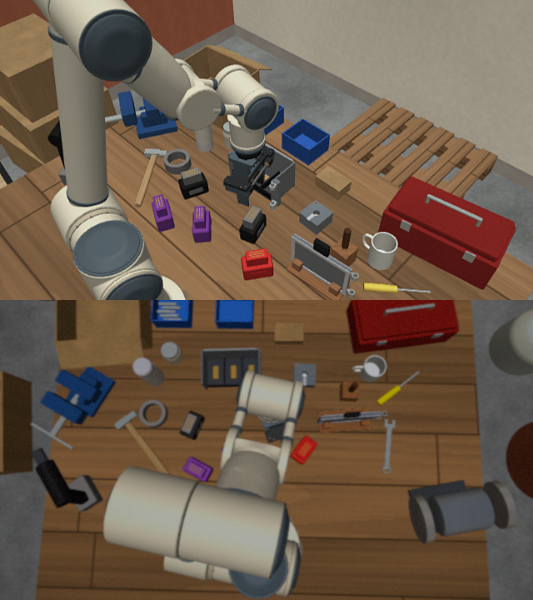

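Only two black packs are on the bench; the thing at the far left is a grey and black tool. Now grasping B.

```bash
cat >> h.py <<'E'
BAY=np.array([.6326,.1169]);BY=1.6
def bay(x,y):
    a=np.radians(BY);return BAY+np.array([[np.cos(a),-np.sin(a)],[np.sin(a),np.cos(a)]])@[x,y]
def place(xy,yaw,py):
    ctrl.command_gripper(1.0)
    ctrl.goto([*xy,.2],R(yaw))
    c=ctrl.move_l([*xy,.067],.12,contact_N=8);print("down",c,ctrl.current_tool_pos())
    ctrl.command_gripper(0);print("grip",ctrl.current_grip_width())
    h=ctrl.current_tool_pos()[2]
    ctrl.move_l([*xy,h+.16],.15);print("F",ctrl.current_contact_force(),ctrl.current_grip_width())
    g=bay(0,py);ctrl.goto([*g,h+.16],R(BY))
    ctrl.move_l([*g,h+.05],.12,contact_N=8)
    c=ctrl.move_l([*g,h+.0],.05,contact_N=8)
    print("bay",c,"z above bench",ctrl.current_tool_pos()[2]-h,ctrl.current_tool_pos(),g,ctrl.current_contact_force(),ctrl.current_t())
    return h
E
python3 - <<'E'
from h import *
print(place([.4446,-.029],18,0))
E
```

```text
down False [ 0.4449 -0.0291  0.0674]
grip 0.7245078382342104
F [ 0.1199 -1.1883 -5.0234] 0.724881551854078
bay True z above bench 0.005250295853811093 [0.6321 0.1169 0.0724] [0.6326 0.1169] [ 1.5888  0.0423 -0.5459] 8.8083
0.0671776633544901
```

```bash
cat >> h.py <<'E'
def release():
    p=ctrl.current_tool_pos();ctrl.command_gripper(.79);ctrl.move_l([p[0],p[1],p[2]+.16],.15)
E
python3 - <<'E'
from h import *
release()
ctrl.goto([.40,-.15,.3],R(18))
t=ctrl.read_camera("top");s=ctrl.read_camera("side")
cv2.imwrite("pics/t2.png",t);cv2.imwrite("pics/s2.png",s)
a=cv2.resize(t[170:300,205:365],(650,528))
b=cv2.resize(s[140:270,200:360],(650,528))
cv2.imwrite("pics/p2.png",cv2.resize(np.hstack([a,b]),(800,325)))
E
```

```text
(no output)
```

View pics/p2.png

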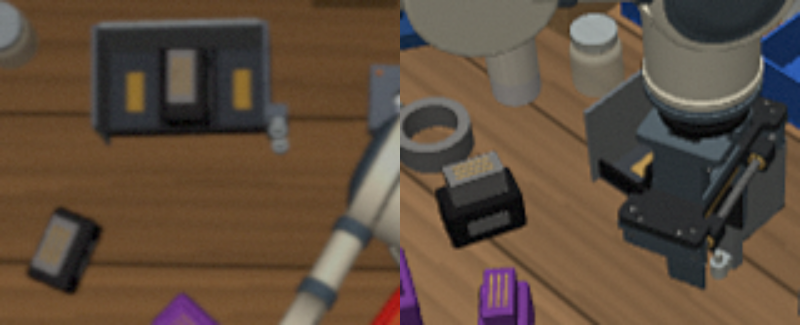

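B is upright in the middle pocket (top, about u=279, v=205), and A hasn't moved (231,270). A goes in next.

```bash
python3 - <<'E'
from h import *
place([.424,.258],-20.5,.068)
release()
ctrl.goto([.40,-.02,.3],R(18))
t=ctrl.read_camera("top");s=ctrl.read_camera("side")
cv2.imwrite("pics/t3.png",t);cv2.imwrite("pics/s3.png",s)
a=cv2.resize(t[170:300,205:365],(650,528))
b=cv2.resize(s[140:270,200:360],(650,528))
cv2.imwrite("pics/p3.png",cv2.resize(np.hstack([a,b]),(800,325)))
E
```

```text
down False [0.4244 0.2581 0.0675]
grip 0.7246080148439035
F [-0.2009 -0.4322 -4.5836] 0.7232381751180288
bay True z above bench 0.005289895960592941 [0.6302 0.1847 0.0725] [0.6307 0.1849] [1.4048 1.2555 0.2515] 19.6083
```

View pics/p3.png

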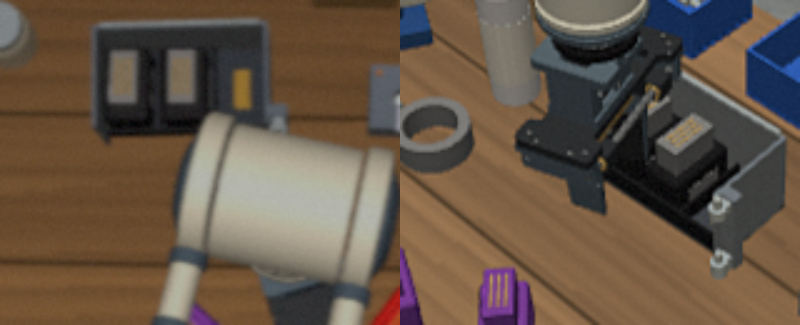

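Both packs are seated, so the door is next. I'll grip the tab, lift it out and hold it above the pins.

```bash
cat >> h.py <<'E'
HINGE=bay(-.075,-.115)
def tab(yaw,off=0.,hinge=None):
    a=np.radians(yaw);h=HINGE if hinge is None else np.array(hinge)
    return h+(.1175+off)*np.array([-np.sin(a),np.cos(a)])
E
python3 - <<'E'
from h import *
D=[.4561,-.2998];y=5.4
ctrl.command_gripper(.55)
ctrl.goto([.42,-.2,.34],R(y));ctrl.goto([*D,.28],R(y))
print("down",ctrl.move_l([*D,.148],.1,contact_N=6),ctrl.current_tool_pos())
ctrl.command_gripper(0);print("grip",ctrl.current_grip_width()*91,ctrl.current_contact_force(),ctrl.current_tool_pos())
z=ctrl.current_tool_pos()[2]
ctrl.move_l([*D,z+.06],.06);print(ctrl.current_contact_force(),ctrl.current_wrist_torque(),ctrl.current_grip_width()*91)
ctrl.move_l([*D,z+.16],.15)
Y=BY+25
ctrl.goto([*tab(Y),z+.16],R(Y));ctrl.move_l([*tab(Y),z+.05],.1)
print(z,ctrl.current_tool_pos(),HINGE,ctrl.current_t())
t=ctrl.read_camera("top");s=ctrl.read_camera("side")
cv2.imwrite("pics/t4.png",t);cv2.imwrite("pics/s4.png",s)
t0=cv2.imread("pics/t2.png");s0=cv2.imread("pics/side0.png")
P=lambda im,u,v:cv2.resize(im[v:v+55,u:u+75],(400,293),interpolation=cv2.INTER_CUBIC)
cv2.imwrite("pics/p4.png",np.vstack([np.hstack([P(t0,280,190),P(t,280,190)]),np.hstack([P(s0,295,195),P(s,295,195)])]))
E
```

```text
down False [ 0.4564 -0.3     0.1485]
grip 14.067740217664843 [ 2.6126  1.4689 -0.1986] [ 0.4564 -0.2998  0.1481]
[-0.2963  0.9356 -5.1242] [-0.0363  0.037  -0.0968] 13.744590729064445
0.14806430253257258 [0.5069 0.1071 0.198 ] [ 0.5608 -0.0001] 31.15
```

View pics/p4.png

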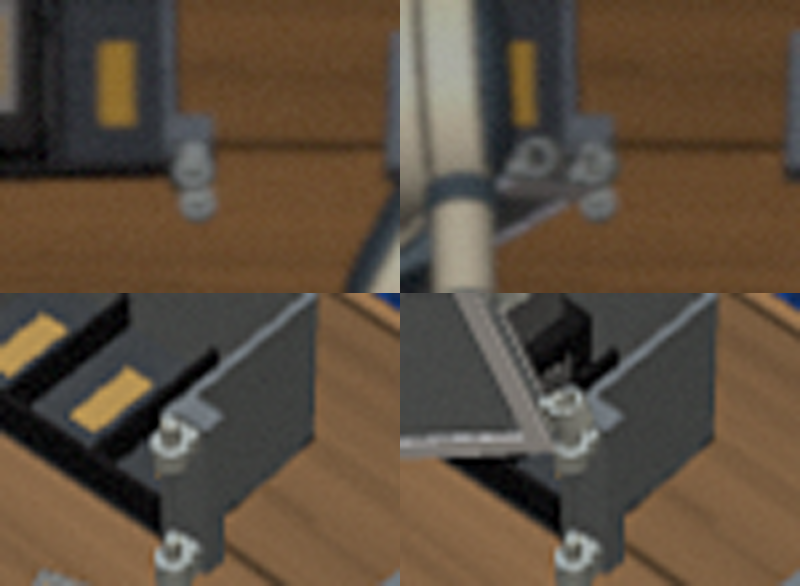

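```bash
python3 - <<'E'
from h import *
T=lambda x,y:("top",280+x/5.333,190+y/5.333)
S=lambda x,y:("side",295+x/5.333,195+(y-293)/5.333)
k=((140,157),(165,402))
for z in(.164,.182): print(z,at(*T(*k[0]),z),at(*S(*k[1]),z))
print("tri knuckle",tri(T(*k[0])[1:],S(*k[1])[1:]))
print("pin_hi",tri(T(194,153)[1:],S(170,428)[1:]),"pin_lo",tri(T(198,202)[1:],S(175,543)[1:]),"tip z .132,.040")
for t,s,z in(((194,153),(170,428),.132),((198,202),(175,543),.040)): print(at(*T(*t),z),at(*S(*s),z))
for z in (.114,.132,.182,.04): print(z,(proj("top",[*HINGE,z])-[280,190])*5.333,(proj("side",[*HINGE,z])-[295,195])*5.333+[0,293])
E
```

```text
0.164 [0.5591 0.0279 0.164 ] [ 0.5495 -0.0104  0.164 ]
0.182 [0.5554 0.0271 0.182 ] [ 0.5375 -0.0225  0.182 ]
tri knuckle [0.5752 0.0258 0.1153]
pin_hi [0.5683 0.0017 0.1218] pin_lo [ 0.5607 -0.0016  0.0374] tip z .132,.040
[ 0.5684 -0.      0.132 ] [ 0.5593 -0.0037  0.132 ]
[ 0.5585 -0.0005  0.04  ] [ 0.5609 -0.0041  0.04  ]
0.114 [[194.6703 172.9951]] [[167.5918 446.5205]]
0.132 [[193.9388 166.5233]] [[167.0649 422.9459]]
0.182 [[191.8136 147.7219]] [[165.551  355.2099]]
0.04 [[197.5074 198.096 ]] [[169.664  539.2332]]
```

```bash
cat >> h.py <<'E'
def wire(n,im,tabxy,yaw,zlow,roll=0,off=0):
    """draw door outline; roll about door x (jaw axis) at grip point, deg"""
    a=np.radians(yaw);Rz=np.array([[np.cos(a),-np.sin(a),0],[np.sin(a),np.cos(a),0],[0,0,1]])
    b=np.radians(roll);Rx=np.array([[1,0,0],[0,np.cos(b),-np.sin(b)],[0,np.sin(b),np.cos(b)]])
    g=np.array([0,0,.155])
    f=lambda L:proj(n,(Rz@(Rx@((np.atleast_2d(L)/1e3-g).T))).T+Rz@[0,off,0]+[*tabxy,zlow]+g)
    return f
E
python3 - <<'E'
from h import *
p=ctrl.current_tool_pos();z=p[2]-.148+.01
out=[]
for n,(u,v) in(("top",(230,150)),("side",(225,130))):
    im=cv2.imread("pics/%s4.png"%n[0]);k=4
    c=cv2.resize(im[v:v+140,u:u+100+0],(400,560),interpolation=cv2.INTER_CUBIC)
    f=wire(n,im,p[:2],26.6,z)
    for L in([(0,102.5,0),(0,-102.5,0),(0,-102.5,130),(0,102.5,130),(0,102.5,0)],[(0,-117.5,12),(0,-117.5,30)],[(0,-117.5,104),(0,-117.5,122)]):
        q=((f(L)-[u,v])*k).astype(int);cv2.polylines(c,[q.reshape(-1,1,2)],False,(0,255,0),1)
    out.append(c)
cv2.imwrite("pics/p5.png",np.hstack(out))
E
```

```text
(no output)
```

View pics/p5.png

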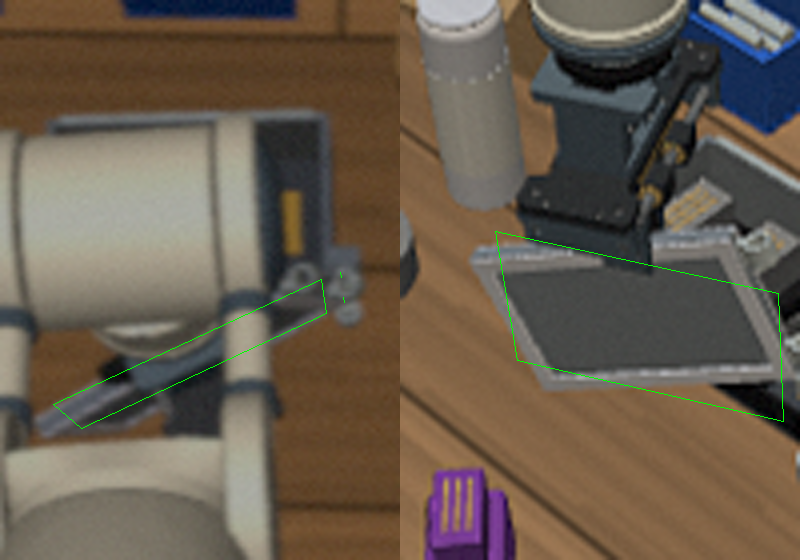

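The door has rolled about 15° in the jaws, knuckle side up. I'll level it by pressing its lower edge gently on free bench in front of the bay, then carry it slowly.

```bash
cat >> h.py <<'E'
def snap(tag,yaw,zlow,tabxy,views=(("top",(230,150)),("side",(225,130))),k=4):
    out=[]
    for n,(u,v) in views:
        im=ctrl.read_camera(n);cv2.imwrite(f"pics/{tag}{n}.png",im)
        c=cv2.resize(im[v:v+140,u:u+100],(100*k,140*k),interpolation=cv2.INTER_CUBIC)
        f=wire(n,im,tabxy,yaw,zlow)
        for L in([(0,102.5,0),(0,-102.5,0),(0,-102.5,130),(0,102.5,130),(0,102.5,0)],[(0,-117.5,12),(0,-117.5,30)],[(0,-117.5,104),(0,-117.5,122)]):
            q=((f(L)-[u,v])*k).astype(int);cv2.polylines(c,[q.reshape(-1,1,2)],False,(0,255,0),1)
        out.append(c)
    cv2.imwrite(f"pics/{tag}.png",np.hstack(out))
E
python3 - <<'E'
from h import *
print("purple",at("top",282,302,.06),at("side",285,265,.06))
Y=26.6;C=np.array([.468,.115])
ctrl.move_l([*C,.198],.05)
ctrl.move_l([*C,.175],.03)
c=ctrl.move_l([*C,.1375],.015,contact_N=14);p=ctrl.current_tool_pos();print(c,p,ctrl.current_contact_force(),ctrl.current_wrist_torque())
ctrl.move_l([p[0],p[1],.16],.02);print(ctrl.current_contact_force(),ctrl.current_wrist_torque())
ctrl.move_l([*C,.2],.04)
ctrl.move_l([*tab(Y),.21],.04)
p=ctrl.current_tool_pos();print(p,ctrl.current_t())
snap("p6",Y,p[2]-.138,p[:2],(("top",(250,150)),("side",(245,130))))
E
```

```text
purple [0.3287 0.0987 0.06  ] [0.4084 0.0108 0.06  ]
True [0.4687 0.1147 0.1505] [ 0.0817 -3.1043  7.7546] [-0.3042  0.1511  0.0474]
[-0.1967  0.1606 -4.9065] [-0.052   0.0345 -0.0104]
[0.5078 0.105  0.2099] 37.7333
```

View pics/p6.png

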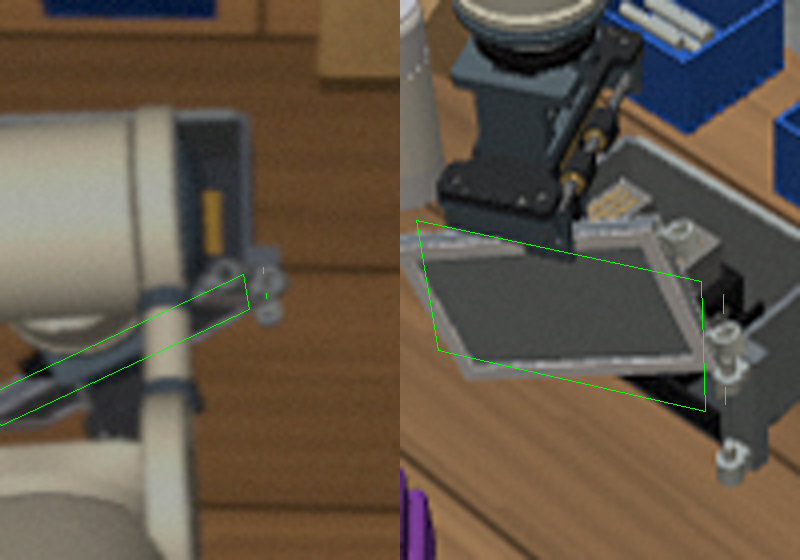

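```bash
cat > fd.py <<'E'
from h import *
from scipy.optimize import least_squares
def fitdoor(pts,p,yaw,free=("roll","off","zl")):
    """pts (local mm,(cam,u,v)); returns roll deg, off m, zlow m offset to TCP-.138"""
    def f(x):
        return np.ravel([wire(n,None,p[:2],yaw,p[2]-.138+x[2],x[0],x[1])(L)[0]-[u,v] for L,(n,u,v) in pts])
    o=least_squares(f,[0,0,0],x_scale=[5,.01,.01],loss="soft_l1");return o.x,f(o.x).reshape(-1,2).round(1).tolist()
E
python3 - <<'E'
from fd import *
T=lambda x,y:("top",250+x/4,150+y/4)
S=lambda x,y:("side",245+(x-400)/4,130+y/4)
p=ctrl.current_tool_pos()
print(fitdoor([((-5,102.5,0),S(468,378)),((-5,-102.5,0),S(707,374)),((5,-102.5,130),S(656,217)),((0,-117.5,122),S(682,228)),((0,-117.5,30),S(726,328)),((0,-117.5,122),T(225,270)),((0,-117.5,30),T(268,278))],p,26.6))
E
```

```text
(array([-19.2798,   0.0334,   0.0103]), [[-0.0, -0.6], [3.0, -1.3], [0.4, 0.0], [-0.6, 0.6], [0.0, 1.0], [-0.6, 0.1], [-0.4, -0.2]])
```

```bash
cat >> h.py <<'E'
from scipy.spatial.transform import Rotation as Ro
def Rt(yaw,tilt):
    a=np.radians(yaw);return Ro.from_rotvec(np.radians(tilt)*np.array([np.cos(a),np.sin(a),0])).as_matrix()@R(yaw)
E
python3 - <<'E'
from h import *
Y=26.6;C=np.array([.47,.10])
ctrl.move_l([*C,.21],.05)
ctrl.move_l([*C,.212],.01,ori=Rt(Y,19))
c=ctrl.move_l([*C,.12],.02,contact_N=4);p=ctrl.current_tool_pos();print(c,p,ctrl.current_contact_force(),ctrl.current_t())
snap("p7",Y,p[2]-.128,p[:2],(("top",(250,160)),("side",(225,140))))
E
```

```text
False [0.47 0.1  0.12] [ 0.6466  0.4994 -5.5116] 43.9917
```

View pics/p7.png

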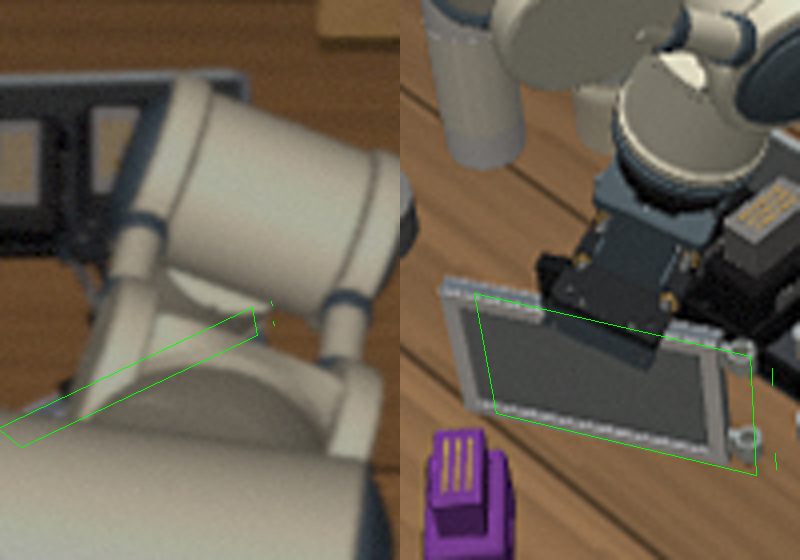

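```bash
python3 - <<'E'
from fd import *
S=lambda x,y:("side",225+(x-400)/4,140+y/4)
p=ctrl.current_tool_pos();print(p)
print(fitdoor([((-5,102.5,0),S(478,410)),((-5,-102.5,0),S(725,467)),((-5,-102.5,130),S(710,348)),((-5,102.5,130),S(443,293)),((0,-117.5,122),S(741,350)),((0,-117.5,30),S(748,437))],p,26.6))
c=ctrl.move_l([.47,.10,.085],.015,contact_N=4);p=ctrl.current_tool_pos();print(c,p,ctrl.current_contact_force(),ctrl.current_wrist_torque(),ctrl.current_t())
E
```

```text
[0.47 0.1  0.12]
(array([-2.5728,  0.0251,  0.0147]), [[-1.6, 0.7], [1.4, -0.0], [1.1, -0.8], [-0.7, -0.4], [-0.6, 0.4], [0.2, 0.5]])
True [0.4702 0.0997 0.1175] [ 1.537  -2.9352  2.806 ] [-0.362  -0.1863  0.0112] 44.6833
```

```bash
python3 - <<'E'
from h import *
Y=26.6
p=ctrl.current_tool_pos();c=ctrl.move_l([p[0],p[1],.108],.01,contact_N=8);p=ctrl.current_tool_pos();print(c,p,ctrl.current_contact_force(),ctrl.current_wrist_torque())
ctrl.command_gripper(.19);ctrl.sleep(.3);print(ctrl.current_grip_width()*91)
d=np.array([-np.sin(np.radians(Y)),np.cos(np.radians(Y))])
q=p[:2]+.020*d
ctrl.move_l([*(p[:2]+.01*d),.13],.03)
ctrl.move_l([*q,.140],.01,ori=R(Y))
p=ctrl.current_tool_pos();print(p,ctrl.current_contact_force(),ctrl.current_t())
snap("p8",Y,0,p[:2],(("top",(250,160)),("side",(225,140))))
E
```

```text
True [0.4706 0.0994 0.117 ] [ 1.6068 -3.7746  4.3325] [-0.2476  0.1482  0.0714]
17.505327702193302
[0.4618 0.1171 0.14  ] [-0.0931  0.6059 -0.1409] 47.8083
```

View pics/p8.png

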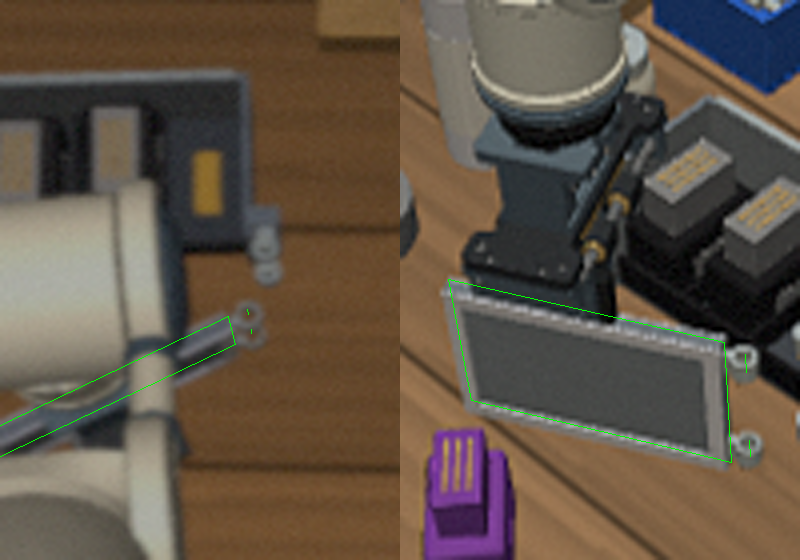

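The door now stands level on the bench with the jaws round the middle of the tab. I'll regrip and lift slowly, then compare knuckles and pins in enlarged crops with predicted marks.

```bash
python3 - <<'E'
from h import *
Y=26.6
p=ctrl.current_tool_pos()
print(ctrl.move_l([p[0],p[1],.134],.02,contact_N=4))
ctrl.command_gripper(0);print(ctrl.current_grip_width()*91,ctrl.current_contact_force())
z=ctrl.current_tool_pos()[2];ctrl.move_l([p[0],p[1],z+.03],.03);ctrl.sleep(.3)
p=ctrl.current_tool_pos();print(z,p,ctrl.current_contact_force(),ctrl.current_wrist_torque(),ctrl.current_t())
k=10;rows=[]
for n in("top","side"):
    im=ctrl.read_camera(n);cv2.imwrite(f"pics/p9{n}.png",im);f=wire(n,im,p[:2],Y,p[2]-z);row=[]
    kn=f([(0,-117.5,104+18),(0,-117.5,30)]);pi=proj(n,[[*HINGE,.132],[*HINGE,.040]])
    for P in(pi,kn):
        c0=(P.mean(0)-[20,15]).astype(int);c=cv2.resize(im[c0[1]:c0[1]+30,c0[0]:c0[0]+40],(400,300),interpolation=cv2.INTER_CUBIC)
        for q in P:
            x,y=((q-c0+.5)*k).astype(int);cv2.line(c,(x-4,y),(x+4,y),(0,0,255),1);cv2.line(c,(x,y-4),(x,y+4),(0,0,255),1)
        print(n,c0,((P-c0+.5)*k).round().tolist());row.append(c)
    rows.append(np.hstack(row))
cv2.imwrite("pics/p9.png",np.vstack(rows))
E
```

```text
False
13.787710900149499 [ 0.6755 -0.3524 -2.8735]
0.13397126491567482 [0.4617 0.1171 0.1639] [-0.6361  1.2101 -4.8458] [-0.0343  0.0058  0.0008] 50.0583
top [296 209] [[209.0, 127.0], [215.0, 186.0]]
top [292 223] [[201.0, 132.0], [211.0, 184.0]]
side [306 215] [[208.0, 49.0], [213.0, 267.0]]
side [291 217] [[205.0, 47.0], [216.0, 269.0]]
```

View pics/p9.png

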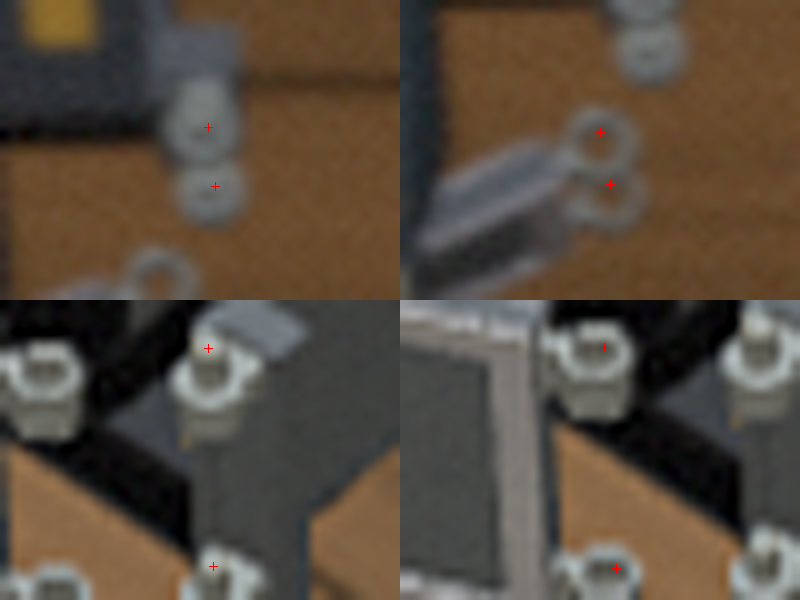

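```bash
python3 - <<'E'
from h import *
p=ctrl.current_tool_pos();a=np.radians(26.6)
print("HINGE",HINGE,"knuckle pred",p[:2]-.1175*np.array([-np.sin(a),np.cos(a)]))
for n,t,s,z in(("br_lo",(316.4,227.6),(327,242.3),.022),("br_hi",(315.8,221.3),(326.7,222),.114),("k_lo",(312.2,241.9),(310.3,243.1),.060),("k_hi",(311.5,236.8),(310,221.7),.152)):
    print(n,at("top",*t,z)[:2],at("side",*s,z)[:2],tri(t,s))
E
```

```text
HINGE [ 0.5608 -0.0001] knuckle pred [0.5143 0.012 ]
br_lo [0.5628 0.0023] [0.569  0.0074] [0.5616 0.0014 0.0328]
br_hi [0.5642 0.002 ] [0.5662 0.004 ] [0.5637 0.0018 0.1176]
k_lo [0.5113 0.013 ] [0.5115 0.0165] [0.5099 0.0134 0.0642]
k_hi [0.5112 0.0122] [0.5113 0.0127] [0.5111 0.0123 0.1526]
```

```bash
cat > hang.py <<'E'
from h import *
z0=.144
def search(T,Y=26.6,r=.0012,N=2.5):
    offs=[(0,0)]+[(r*np.cos(t),r*np.sin(t)) for t in np.arange(6)*np.pi/3]+[(2*r*np.cos(t),2*r*np.sin(t)) for t in np.arange(12)*np.pi/6]
    for dx,dy in offs:
        q=np.array(T)+[dx,dy]
        ctrl.move_l([*q,z0+.021],.02)
        c=ctrl.move_l([*q,z0+.009],.012,contact_N=N);p=ctrl.current_tool_pos()
        print(np.round(1e3*np.array([dx,dy]),1),c,round((p[2]-z0)*1e3,1),ctrl.current_contact_force().round(1),ctrl.current_wrist_torque().round(2))
        if p[2]-z0<.0125: return q
E
python3 - <<'E'
from hang import *
T=[.5142,.1066]
p=ctrl.current_tool_pos();ctrl.move_l([p[0],p[1],.18],.04)
ctrl.move_l([*T,.18],.04);print(ctrl.current_contact_force())
print(search(T),ctrl.current_t())
E
```

```text
[ 0.3702 -0.5996 -5.064 ]
[0. 0.] False 9.1 [ 0.3 -0.4 -5.4] [-0.04  0.07  0.01]
[0.5142 0.1066] 54.25
```

```bash
python3 - <<'E'
from hang import *
p=ctrl.current_tool_pos()
c=ctrl.move_l([p[0],p[1],z0-.002],.012,contact_N=4);p=ctrl.current_tool_pos();print(c,p,ctrl.current_contact_force(),ctrl.current_wrist_torque())
for d in((.004,0),(-.004,0)):
    c=ctrl.move_l([p[0]+d[0],p[1]+d[1],p[2]],.01,contact_N=4);q=ctrl.current_tool_pos();print(d,c,q-p,ctrl.current_contact_force());ctrl.move_l(list(p),.02)
snap("p10",26.6,.01,p[:2],(("top",(250,150)),("side",(250,140))))
print(ctrl.current_t())
E
```

```text
True [0.5141 0.1067 0.1434] [-1.0615  2.1115  2.5503] [-0.0957 -0.3581  0.1464]
(0.004, 0) True [ 0.0002  0.0001 -0.0002] [-0.5522  1.3114  3.6595]
(-0.004, 0) True [-0.0013  0.     -0.0002] [1.4881 2.1771 1.7143]
56.125
```

View pics/p10.png

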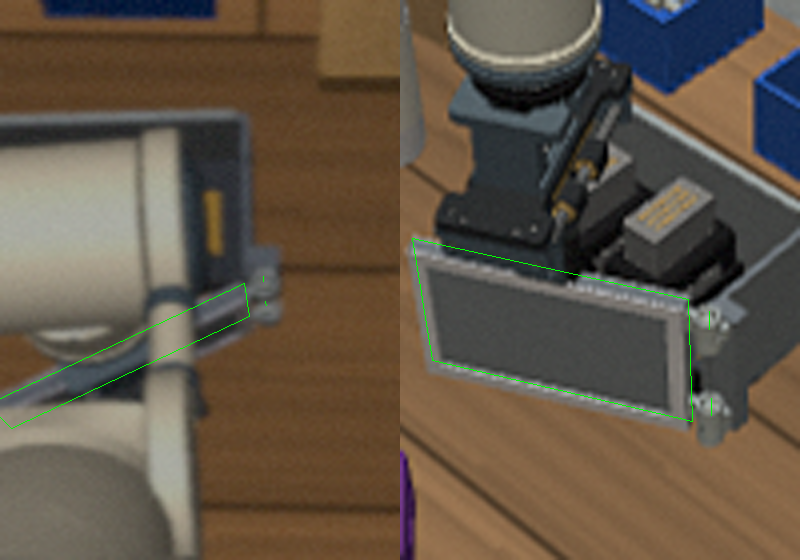

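The door is down on both pins (side knuckle at (707,320), resting on its bracket). I'll swing it shut with the jaws slightly open round the tab.

```bash
python3 - <<'E'
from hang import *
H=np.array([.5637,.0020]);p=ctrl.current_tool_pos()
ctrl.command_gripper(.21);ctrl.move_l([p[0],p[1],p[2]+.003],.02)
z=p[2]+.003
def pt(th,n=0):
    a=np.radians(-th);q=H+np.array([[np.cos(a),-np.sin(a)],[np.sin(a),np.cos(a)]])@(p[:2]-H);b=np.radians(26.6-th)
    return q+n*np.array([np.cos(b),np.sin(b)]),26.6-th
for th in(5,10,15,20,24):
    q,y=pt(th);c=ctrl.move_l([*q,z],.08,ori=R(y),contact_N=8)
    if c:print("contact",th,ctrl.current_tool_pos(),ctrl.current_contact_force());break
q,y=pt(25,.009);c=ctrl.move_l([*q,z],.03,ori=R(y),contact_N=5)
t=ctrl.current_tool_pos();print(c,t,"want",q,ctrl.current_contact_force(),"tab target",tab(BY,hinge=H),ctrl.current_t())
E
```

```text
True [0.5666 0.1181 0.1459] want [0.5718 0.1183] [-0.3747 -0.1664  0.1686] tab target [0.5604 0.1195] 58.3917
```

```bash
python3 - <<'E'
from h import *
p=ctrl.current_tool_pos();q=[p[0]-.002,p[1]]
ctrl.move_l([*q,p[2]],.03);ctrl.move_l([*q,p[2]+.12],.15)
ctrl.movej([63.971,28.281,77.091,0,74.628,-5.472])
for n in("top","side"):cv2.imwrite(f"pics/p11{n}.png",ctrl.read_camera(n))
t=cv2.imread("pics/p11top.png");s=cv2.imread("pics/p11side.png")
a=cv2.resize(t[175:255,235:445],(800,305),interpolation=cv2.INTER_CUBIC)
b=cv2.resize(s[170:280,255:455],(530,292),interpolation=cv2.INTER_CUBIC);c=cv2.resize(s[268:308,395:432],(270,292),interpolation=cv2.INTER_CUBIC)
cv2.imwrite("pics/p11.png",np.vstack([a,np.hstack([b,c])]));print(ctrl.current_t())
E
```

```text
61.7833
```

View pics/p11.png

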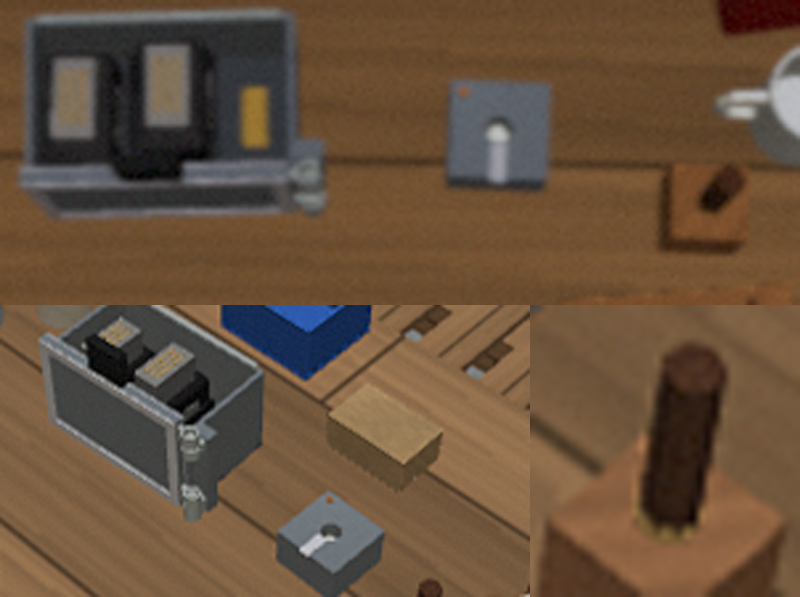

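B looks raised or shifted since p3, possibly by the announced knock. I'll triangulate both neck tops.

```bash
python3 - <<'E'
from h import *
a=np.radians(BY);Rb=np.array([[np.cos(a),np.sin(a)],[-np.sin(a),np.cos(a)]])
T=lambda x,y:(235+x/3.81-.4,175+y/3.81-.4);S=lambda x,y:(255+x/2.65-.3,170+(y-305)/2.65-.3)
for n,t,s in(("A",T(75,98),S(119,333)),("B",T(167,86),S(164,360))):
    w=tri(t,s);print(n,w,"bay frame",Rb@(w[:2]-BAY)); print(proj("top",w)-t,proj("side",w)-s)
    for z in(.104,.136): print("  z",z,Rb@(at("top",*t,z)[:2]-BAY),Rb@(at("side",*s,z)[:2]-BAY))
for k,y in(("A",.068),("B",0)): print("pred seated",k,(proj("top",[*bay(0,y),.104])-[235,175]+.4)*3.81,(proj("side",[*bay(0,y),.104])-[255,170]+.3)*2.65+[0,305])
t=cv2.imread("pics/t3.png");s=cv2.imread("pics/p11side.png");n=cv2.imread("pics/p11top.png")
P=lambda im,u,v:cv2.resize(im[v:v+50,u:u+66],(400,300),interpolation=cv2.INTER_CUBIC)
cv2.imwrite("pics/p12.png",np.vstack([np.hstack([P(t,240,178),P(n,240,178)]),np.hstack([P(cv2.imread("pics/p8side.png"),270,158),P(s,270,158)])]))
E
```

```text
A [0.6287 0.1837 0.1128] bay frame [-0.002   0.0669]
[[ 0.9209 -1.251 ]] [[-1.5126  0.3323]]
  z 0.104 [-0.0036  0.0709] [0.0085 0.0715]
  z 0.136 [-0.0115  0.0663] [-0.0149  0.0463]
B [0.6363 0.1144 0.1126] bay frame [ 0.0036 -0.0026]
[[ 0.1362 -0.1864]] [[-0.2275  0.0549]]
  z 0.104 [ 0.0052 -0.0014] [0.0105 0.0033]
  z 0.136 [-0.0028 -0.0045] [-0.0129 -0.02  ]
pred seated A [[78.7038 93.4741]] [[115.9541 338.2607]]
pred seated B [[165.19    92.5116]] [[159.6629 366.3425]]
```

View pics/p12.png

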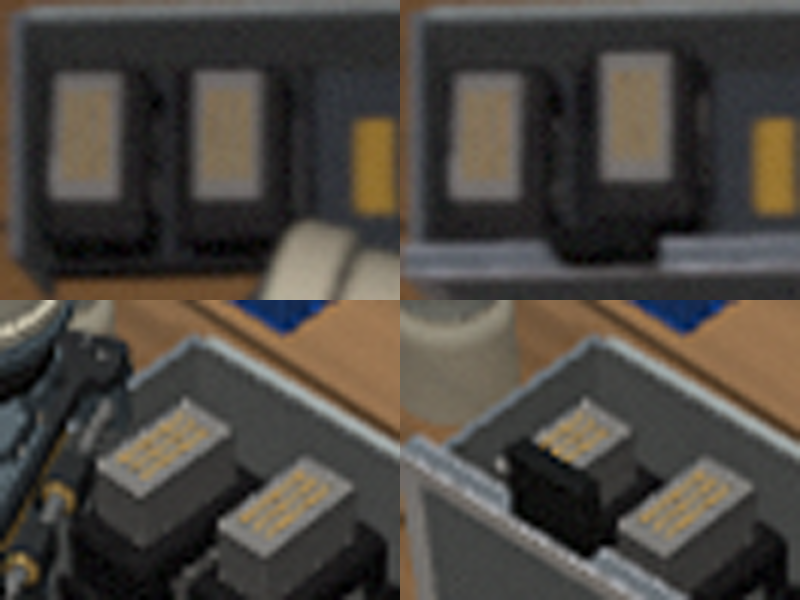

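```bash
python3 - <<'E'
from h import *
a=np.radians(BY);Rb=np.array([[np.cos(a),np.sin(a)],[-np.sin(a),np.cos(a)]])
f=lambda u0,v0,x,y:(u0+x/6.06-.42,v0+y/6-.42)
for n,t,s in(("A",(85,136),(165,148)),("B",(236,117),(286,204))):
    t=f(240,178,*t);s=f(270,158,*s);w=tri(t,s);print(n,w,Rb@(w[:2]-BAY),proj("top",w)-t,proj("side",w)-s)
    for z in (.104,.136):print(z,Rb@(at("top",*t,z)[:2]-BAY),Rb@(at("side",*s,z)[:2]-BAY))
E
```

```text
A [0.6278 0.1896 0.1028] [-0.0027  0.0729] [[ 0.0756 -0.1047]] [[-0.1256  0.0286]]
0.104 [-0.0034  0.0729] [-0.0033  0.0717]
0.136 [-0.0112  0.0683] [-0.0263  0.0466]
B [0.6378 0.1149 0.1067] [ 0.0051 -0.0021] [[ 0.0742 -0.1017]] [[-0.1242  0.03  ]]
0.104 [ 0.0055 -0.0017] [ 0.0075 -0.0004]
0.136 [-0.0026 -0.0047] [-0.0159 -0.0235]
```

Both packs are still seated (neck tops at z≈0.103 and 0.107); B only slid about 8 mm inside its pocket. All 16 views are used, so the stylus steps go by force and position readings.

```bash
python3 - <<'E'
from h import *
Sx=np.array([.5593,-.3158]);Y=60;B=np.array([.6181,-.1499])
ctrl.command_gripper(.5)
ctrl.goto([.38,0,.35],R(30));ctrl.goto([*Sx,.26],R(Y))
c=ctrl.move_l([*Sx,.102],.08,contact_N=4);print("down",c,ctrl.current_tool_pos(),ctrl.current_t())
if not c:
    ctrl.command_gripper(0);print("grip",ctrl.current_grip_width()*91,ctrl.current_contact_force())
    p=ctrl.current_tool_pos();ctrl.move_l([*Sx,p[2]+.03],.03);print(ctrl.current_contact_force(),ctrl.current_wrist_torque(),p)
E
```

```text
down False [ 0.5595 -0.3159  0.1024] 68.125
grip 21.604158615752066 [ 3.9659  4.8752 -0.3559]
[ 2.5337  4.8413 -0.89  ] [ 1.1773 -0.645   0.0284] [ 0.5597 -0.3151  0.102 ]
```

```bash
python3 - <<'E'
from h import *
j=np.array([.5,.866]);p=ctrl.current_tool_pos();q=p.copy()
for i in range(8):
    F=ctrl.current_contact_force();f=F[:2]@j
    if abs(f)<1.2:break
    q[:2]=q[:2]+j*np.sign(f)*.0006;ctrl.move_l(list(q),.01);ctrl.sleep(.1)
    print(i,ctrl.current_contact_force(),ctrl.current_wrist_torque(),ctrl.current_tool_pos())
E
```

```text
0 [ 1.0421  2.102  -0.3657] [ 0.3191 -0.1525  0.0258] [ 0.5598 -0.3148  0.1321]
1 [-0.6764  0.3054 -0.4811] [-0.0333 -0.0469 -0.0298] [ 0.5601 -0.3144  0.132 ]
```

```bash
python3 - <<'E'
from h import *
Y=60;B=np.array([.6181,-.1499]);h=.102-.010
p=ctrl.current_tool_pos();print(p)
ctrl.move_l([p[0],p[1],h+.10],.06);print(ctrl.current_contact_force(),ctrl.current_wrist_torque())
ctrl.move_l([*B,h+.10],.1)
print(ctrl.current_contact_force())
c0=ctrl.move_l([*B,h+.038],.04,contact_N=2);print("recess",c0,ctrl.current_tool_pos()-[0,0,h])
if not c0:
    c=ctrl.move_l([*B,h+.0245],.015,contact_N=9);print("press",c,ctrl.current_tool_pos()-[0,0,h],ctrl.current_contact_force(),ctrl.current_t())
    ctrl.sleep(.7);print(ctrl.current_contact_force(),ctrl.current_t())
E
```

```text
[ 0.5601 -0.3144  0.132 ]
[ 0.3917  0.7653 -1.2024] [-0.029  -0.0145  0.0431]
[ 0.3971 -0.2085 -0.1573]
recess False [ 0.6182 -0.1499  0.0382]
press True [ 0.6183 -0.1499  0.0252] [-0.7655  1.0494  8.1569] 76.0667
[-0.0887  0.242   7.1595] 76.7667
```

```bash
python3 - <<'E'
from h import *
Q=np.array([.5601,-.3144]);B=[.6181,-.1499];h=.092
ctrl.move_l([*B,h+.10],.06)
ctrl.move_l([*Q,h+.10],.08);print(ctrl.current_contact_force(),ctrl.current_grip_width()*91)
c=ctrl.move_l([*Q,h+.06],.03,contact_N=2.5);print("mouth",c,ctrl.current_tool_pos()-[0,0,h],ctrl.current_contact_force())
if not c:
    c=ctrl.move_l([*Q,h+.005],.03,contact_N=4);print("home",c,ctrl.current_tool_pos()-[0,0,h],ctrl.current_contact_force(),ctrl.current_wrist_torque(),ctrl.current_t())
E
```

```text
[ 0.3088  0.5637 -0.7187] 21.506708469790677
mouth False [ 0.5602 -0.3145  0.0602] [-0.0303 -0.0099 -0.4023]
home True [ 0.5601 -0.3143  0.0098] [-0.5192  0.0687  6.1615] [ 0.1445 -0.1414  0.0142] 83.4833
```

```bash
python3 - <<'E'
from h import *
ctrl.command_gripper(.45)
p=ctrl.current_tool_pos();ctrl.move_l([p[0],p[1],p[2]+.15],.1)
ctrl.goto([.38,0,.35],R(30));ctrl.movej([63.971,28.281,77.091,0,74.628,-5.472]);ctrl.sleep(.5)
for n,boxes in(("top",dict(bay=(235,175,330,245),sty=(405,205,440,250),start=(350,190,385,230))),("side",dict(bay=(260,150,345,250),sty=(390,265,440,320),start=(355,235,405,285),bench=(190,130,560,420)))):
    a=ctrl.read_camera(n);cv2.imwrite(f"pics/fin{n}.png",a);o=cv2.imread(f"pics/p11{n}.png")
    for k,(u,v,U,V) in boxes.items():
        d=cv2.absdiff(cv2.GaussianBlur(a,(3,3),0),cv2.GaussianBlur(o,(3,3),0))[v:V,u:U].max(2)
        ys,xs=np.where(d>25);print(n,k,"max",d.max(),"n>25",len(xs),(xs.mean()+u,ys.mean()+v) if len(xs) else "")
print(ctrl.current_t())
E
```

```text
top bay max 7 n>25 0 
top sty max 23 n>25 0 
top start max 4 n>25 0 
side bay max 4 n>25 0 
side sty max 25 n>25 0 
side start max 2 n>25 0 
side bench max 25 n>25 0 
89.8583
```

```bash
python3 - <<'E'
from h import *
a=np.radians(BY);Rb=np.array([[np.cos(a),np.sin(a)],[-np.sin(a),np.cos(a)]])
for x,y in((24,177),(288,166)): 
    print(Rb@(at("top",235+x/3.81-.4,175+y/3.81-.4,.14)[:2]-BAY))
E
```

```text
[-0.0738  0.1037]
[-0.0674 -0.0973]
```

```bash
python3 -c "
from bench import ctrl
ctrl.sign_off()"
```

```text
the job is handed in; nothing more can be done
```

The job is done and handed in at about 90 s of the 192 s limit; no verdict is reported.

- **Packs:** There were two black packs on the bench, and both are in pockets. Their neck tops measured at about 103 and 107 mm, against 104 mm when seated. The middle pack slid about 8 mm inside its pocket during the run, probably the announced knock. It was still upright and within tolerance in the pictures.
- **Door:** On the first lift it rolled about 19° and slid in the jaws. I levelled it on free bench, regripped at the middle of the tab and hung it on both pins. It went home at the expected height and was stopped at about 1 mm by the pins when nudged in x. After swinging it shut, the free edge measured x −74 mm and y 104 mm in the bay's frame, so it is shut.
- **Button:** I pressed it with the stylus tip at a height of about 25 mm with 7–8 N and held it for over 0.7 s. The tip height and the force both mean fully down, but the joint value itself could not be read.
- **Stylus and final check:** The stylus went back at its original height. The last pictures, taken with the arm clear, showed no noticeable change around the bay, starter or stylus since the door was shut, and none in the side view over most of the bench. I compared these by image difference only, because all 16 picture views were used.

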